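# Knock a stuck emboss block up out of its nest

### The job

The brass emboss block is stuck flush in the pocket of the grey overhanging nest arm. Pick up the steel knockout stirrup by its top bar, bring it over the free end of the arm so that its upright rod is underneath, feel gently for the hidden hole in the pocket floor (do not force the rod against the nest) and lift the rod through it until the block stands about 12 mm proud, still upright in its pocket. Then draw the rod down and out, and stand the stirrup on the bench again, well clear of the arm, leaving the other things on the bench alone.

Things in the scene. Friction and masses are not known exactly. Their poses are not given: they have to be found in the camera images.
- nest: Grey fixed nest: an overhanging arm on a column, with an open-topped pocket. Origin: on the bench (z=0) below the pocket's centre; x runs along the arm from free end to column, z up. Arm 64 mm wide (70 over screw heads), underside 75 mm and top 119 mm above the bench. Below the arm all is open until x=+60 mm, where column and foot plate (120 mm wide) begin; nothing stands higher than the arm.
- pocket_floor (a point): Centre of the pocket floor's top, 81 mm above the bench; axes as the nest. The floor is a 6 mm plate flush with the arm's underside; its one 14 mm round through hole has its centre 7 mm from this point in an unknown direction, anywhere on the half circle facing the free end (from -y through -x to +y). The block hides it: beside the hole the rod stops at 75 mm height, in it at 81 mm, at the block.
- free_end (a point): Middle of the top edge of the arm's free end, 42 mm from the pocket's centre, 119 mm above the bench; axes as the nest. More than 25 N of stirrup, rod or robot on the nest damages it.
- block: Stuck brass block, 50 mm (along the arm) x 30 x 38 mm high, about 400 g, in a 52 x 32 mm pocket 38 mm deep, top flush with the arm (plus 1.5 mm relief). Origin: centre of its underside, 81 mm above the bench at the start. Sprung strips hold it by friction: about 8 to 20 N from below moves it, it stays where it is pushed to, and they lose it beyond about 25 mm. Not to be gripped.
- stirrup: Dark steel knockout stirrup, a closed upright rectangular frame, about 0.45 kg. Origin: centre of its underside; z up, y along its bars, x across (a half turn looks the same). Foot bar 44 mm (x) x 106 (y) x 12 high; two legs 20 x 8 mm with a 90 mm opening between them; a 10 mm round rod stands up from the foot bar's middle.
- stirrup_bar (a point): Centre of the stirrup's top bar, where to grip it from above across its thickness: 153 mm above the stirrup's underside. The bar is 14 mm thick (x), 106 mm long (y) and reaches from 140 to 166 mm above the underside.
- rod_tip (a point): Tip of the knockout rod, on the rod's axis, 50 mm above the stirrup's underside.
- flask: Bystander: standing short steel flask, 68 mm across and 120 mm high; origin under its centre.
- tape: Bystander: roll of brown tape lying flat, 96 mm across, 48 mm high; origin under its centre.
Not all that is in view belongs to the job. There is more than one size of the stirrup; the one meant has the size given above.

How it is judged (in metres and radians):
On the way, in this order (a step that is already met when the one before it is completed fails the run):
1. the rod has come up through the floor hole, under the block (z of rod_tip in the frame of nest between 0.079 and 0.105 m and horizontal distance between rod_tip and nest below 0.015 m), for 0.05 s.
2. the rod has pushed the block up at least 7 mm (z of block in the frame of nest above 0.088 m and z of rod_tip in the frame of nest above 0.085 m and horizontal distance between rod_tip and nest below 0.015 m), for 0.1 s.
At the end, for the whole second after the job is handed in: The block stands 7 to 18 mm above flush in its pocket, within 6 mm of the pocket's centre, tilted less than 0.15 rad and at rest; the stirrup stands upright (within 0.06 rad) at rest on the bench, its origin more than 80 mm from the nest's origin (z of block in the frame of nest between 0.088 and 0.099 m and horizontal distance between block and nest below 0.006 m and angle between block's own z axis and vertical below 0.15 rad and linear speed of block below 0.01 m/s and height (world z) of stirrup below 0.004 m and angle between stirrup's own z axis and vertical below 0.06 rad and linear speed of stirrup below 0.02 m/s and horizontal distance between stirrup and nest above 0.08 m); the robot touches nothing.
It fails at once if the stirrup or its rod pressed on the nest with more than 25 N (contact force between stirrup and nest above 25 N).
It fails at once if the robot itself pressed on the nest with more than 25 N (contact force between any of the fingers, the arm and nest above 25 N).
It fails at once if the block was taken by the gripper (contact force between the fingers and block above 2 N).
It fails at once if the block came out of its pocket (horizontal distance between block and nest above 0.012 m or z of block in the frame of nest above 0.108 m).
It fails at once if a bystander was moved by more than 20 mm (distance of any of flask, tape from where it was at the start of the episode above 0.02 m).
It also fails if it takes over 72 s, if anything falls off the work surface, if the arm or the gripper's body presses on something with over 40 N, if the wrist force passes 120 N, or if a joint passes its speed limit or range.

### The arm

A 6-joint arm with a two-finger parallel gripper is mounted at the origin on the work surface. World frame = base frame: x ahead of the robot, y to its left, z up, the work surface at z = 0. Lengths are in mm, angles in rad, forces in N, time in s.
With the tool pointing down it reaches from about 275 to 750 mm from the base axis. Payload 10.2 kg.
Tool frame: the origin (TCP) lies between the finger pads; the fingertips stand 17 mm ahead of it and the grasp point (between the pads) lies 2 mm behind it (tips_ahead is the distance from the TCP to the fingertips, in mm); z points along the fingers, y is the line along which they close (so a half turn about z gives the same grasp; the last joint's range is limited). The gripper opens to 85 mm and grips with 20 to 120 N. Pads are 22 mm wide; open, the fingers measure 114 mm over their backs; the gripper's body (76 mm by 85 mm) begins 54 mm behind the grasp point. The pads swing forward as they close: fully open they stand 13 mm farther back than shut.
Start: joints at [1.092, 0.313, 1.498, -0, 1.331, -0.223], TCP at [132.848, 507.92, 248.294] pointing down, gripper open.
Joint ranges: [-2.94, 2.94], [-0.97, 2.17], [0.19, 2.56], [-1.23, 4.37], [0.02, 3.11], [-2.88, 2.88]. Speed limits (rad/s): [2.39, 2.39, 3.01, 3.14, 3.14, 3.14].

### API

Orientations are given as a unit quaternion [w, x, y, z].
In Python, from rig import sense, capture, finish_job, boxes_of, tips_ahead gives the robot as it stands.
- The arm moves only by the tool drive_tool, never from a script. Its argument "commands" is text: rows parted by semicolons, each of 7 numbers parted by spaces: the shift along the world's x, y, z in units of 0.1 m (1.0 is 0.1 m), then the turn, a rotation vector about the world's x, y, z in units of pi/4 rad (1.0 is pi/4 rad), then the opening in per cent of the stroke, from 0 (shut) to 100 (fully open). A call has 1 to 20 rows; each row shifts and turns the commanded pose from where the row before left it; what a row does not reach is not made up. A row lasts 1/12 s, in which the tool goes at most 41.7 mm and 7.16 degrees, less where a joint would pass 70% of its speed; a pose out of reach is approached as far as the arm can. A call with a number of a shift or a turn outside -1 to 1 is refused whole. A call with a gripper value outside its range is refused whole. The fingers move at their own pace and stop on an object; "force" is the grip in N (left out, the last holds). Time passes only in rows, so rows that do not move let the fingers close. It gives the time, the measured TCP pose, the force, the opening and the grip force at its end, in the units of the state.
- sense(): the state, without advancing time (a new reading comes with each control period).
- capture(name): name is "scene" or "side" or "wrist"; returns a dict with "pixels" (480x640x3 uint8, blue, green, red), "fov_y" (degrees; the focal length in pixels is half the picture's height over the tangent of half this angle, whatever the lens; pixels are square), "cx", "cy" (the principal point, pixels), "k1" (the pictures are not rectified: a ray, as slopes to the right and down, at radius r is drawn at 1 + k1 r^2 times it, then the intrinsics apply), "position" and "attitude" of the camera in the world; the wrist camera has in their place "tool_from_camera" (4x4, takes a point from camera to tool coordinates, whose origin is the TCP and whose axes are the flange's). Camera axes: x right, y down, z forward; pixel columns grow to the right and rows downward; lengths in mm; the calibration is good to about 2 mm. A picture is of the moment at which its call begins: read the wrist's pose just before it. There is no depth.
- finish_job(): hands the job in; it is judged then, once.
Trained networks look in a picture, given as the dict that the camera call returned (one of the last four; its "shot" number tells which), for a name from the list of things; names that differ only in an ending like _2 or _b are one class to them, and where a whole thing is asked for, a point or a joint stands for the part that bears it (a point fixed in the world has none). Each returns a list of dicts, best first, with "confidence" (0 to 1); they miss things now and then, are a little off and sometimes report something else, mostly with a low value. They report only what shows in the picture. A call takes as long as a camera call. They do not tell look-alikes from the thing itself.
- boxes_of(picture, name): "position" ([column, row] in pixels, amid what is visible of it).
The state is a dict: "time_s": time; "joints": joint angles; "dq": joint speeds; "tau": joint torques, N m; "eef_pos": TCP position; "ee_rot": TCP orientation; "force": force on the tool from outside, world axes, zero at the start; "wrist_torque": the same for the moment, N m; "grip_width": opening from 0.0 (shut) to 1.0 (fully open); "grip_force": force on a finger pad.
Only numpy, scipy, OpenCV 4.12 (cv2) and the standard library are available. Lean on these libraries where they do the work, as an engineer would, in place of code of your own. Each camera call takes 0.05 s, during which the arm holds its last target. There are 200 camera calls.

## Working session

There is one attempt and no reset: what is moved stays moved. The work goes in short steps, Python scripts to look and compute and a tool call to move; the robot and the scene stay as the last step left them, time stands still between calls to the robot, and variables do not carry over. Pictures are saved under pics/ and viewed, at most 12 in all, crops included, and the job is handed in when it is done.

Besides the shell and the picture viewer there is one more tool, called by a JSON object that holds its "op" and its "data". drive_tool: Moves the arm, as the interface text tells. Shifts and turns lie within -1 to 1; 1 stands for 0.1 m of shift or pi/4 rad of turn. Its arguments: {"type":"object","properties":{"commands":{"type":"string"},"force":{"type":"number"}},"required":["commands"]}

```bash
mkdir -p pics; cat > h.py <<'E'
import numpy as np, cv2
from rig import sense, capture, finish_job, boxes_of, tips_ahead
from scipy.spatial.transform import Rotation as R
def rot(q):
    q=np.array(q,float)
    return q if q.shape==(3,3) else R.from_quat([q[1],q[2],q[3],q[0]]).as_matrix()
def pose(c,s=None):
    if 'position' in c: return np.array(c['position'],float),rot(c['attitude'])
    T=np.array(c['tool_from_camera']);Rt=rot(s['ee_rot']);
    return Rt@T[:3,3]+np.array(s['eef_pos']),Rt@T[:3,:3]
def f(c): return 240/np.tan(np.radians(c['fov_y'])/2)
def ray(c,px,s=None):
    p,A=pose(c,s); d=(np.array(px,float)-[c['cx'],c['cy']])/f(c); u=d.copy()
    for _ in range(20): u=d/(1+c['k1']*(u@u))
    v=A@np.array([u[0],u[1],1]); return p,v/np.linalg.norm(v)
def atz(c,px,z,s=None):
    p,v=ray(c,px,s); return p+v*(z-p[2])/v[2]
def proj(c,X,s=None):
    p,A=pose(c,s); q=A.T@(np.array(X,float)-p); u=q[:2]/q[2]
    return u*(1+c['k1']*(u@u))*f(c)+[c['cx'],c['cy']]
def tri(*rs):
    M=0;b=0
    for p,v in rs:
        P=np.eye(3)-np.outer(v,v); M=M+P; b=b+P@p
    return np.linalg.solve(M,b)
E
python3 - <<'E'
from h import *
s=sense();print(s['force'],s['ee_rot'],tips_ahead if not callable(tips_ahead) else tips_ahead())
for n in ['scene','side','wrist']:
    c=capture(n);cv2.imwrite(f'pics/{n}0.png',c['pixels'])
    print(n,pose(c,s)[0].round(),c['k1'],c['fov_y'])
    for o in ['nest','pocket_floor','free_end','block','stirrup','stirrup_bar','rod_tip','flask','tape']:
        try: print(o,[(np.round(b['position']).tolist(),round(b['confidence'],2),atz(c,b['position'],{'block':119,'nest':119,'free_end':119,'stirrup_bar':153,'rod_tip':50}.get(o,60),s).round()[:2].tolist()) for b in boxes_of(c,o)])
        except Exception as e: print(o,e)
E
```

```text
[-0.21423892  0.38933154  0.17519652] [-2.16627149e-04  1.27536414e-01  9.91833686e-01 -5.95994902e-04] 17.0
scene [1174.  108. 1055.] -0.03707007842430452 46.03228074477607
nest [([392.0, 288.0], 0.89, [659.0, 143.0])]
pocket_floor [([393.0, 294.0], 0.95, [639.0, 148.0])]
free_end [([396.0, 289.0], 0.68, [660.0, 151.0]), ([240.0, 252.0], 0.56, [624.0, -157.0])]
block [([409.0, 243.0], 0.65, [552.0, 167.0]), ([241.0, 250.0], 0.17, [619.0, -156.0])]
stirrup [([242.0, 249.0], 0.78, [581.0, -173.0]), ([217.0, 297.0], 0.62, [697.0, -196.0]), ([156.0, 228.0], 0.5, [555.0, -369.0])]
stirrup_bar [([215.0, 293.0], 0.71, [735.0, -173.0]), ([240.0, 248.0], 0.7, [635.0, -150.0])]
rod_tip [([220.0, 296.0], 0.75, [690.0, -194.0]), ([241.0, 253.0], 0.58, [585.0, -174.0])]
flask [([157.0, 227.0], 0.94, [554.0, -368.0])]
tape [([509.0, 302.0], 0.64, [623.0, 376.0])]
side [298. 866. 777.] 0.02261102548703842 44.60160829905678
nest [([274.0, 298.0], 0.95, [604.0, 206.0])]
pocket_floor [([272.0, 299.0], 0.79, [633.0, 148.0]), ([310.0, 292.0], 0.27, [575.0, 110.0])]
free_end [([271.0, 302.0], 0.57, [604.0, 216.0])]
block [([307.0, 292.0], 0.62, [555.0, 175.0])]
stirrup [([308.0, 204.0], 0.69, [673.0, -166.0]), ([347.0, 211.0], 0.62, [580.0, -164.0])]
stirrup_bar [([351.0, 209.0], 0.94, [538.0, -40.0]), ([304.0, 203.0], 0.89, [632.0, -34.0])]
rod_tip [([349.0, 208.0], 0.78, [584.0, -190.0]), ([306.0, 206.0], 0.77, [678.0, -172.0])]
flask [([384.0, 169.0], 0.57, [544.0, -364.0]), ([310.0, 292.0], 0.56, [574.0, 112.0])]
tape [([228.0, 410.0], 0.68, [607.0, 392.0])]
wrist [ 59. 527. 373.] -0.05500767360092239 70.85390394637638
nest []
pocket_floor []
free_end []
block []
stirrup []
stirrup_bar []
rod_tip []
flask []
tape []
```

View pics/scene0.png

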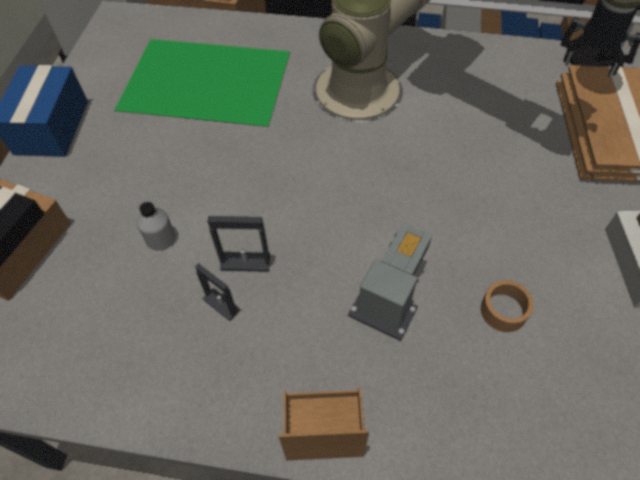

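View pics/side0.png

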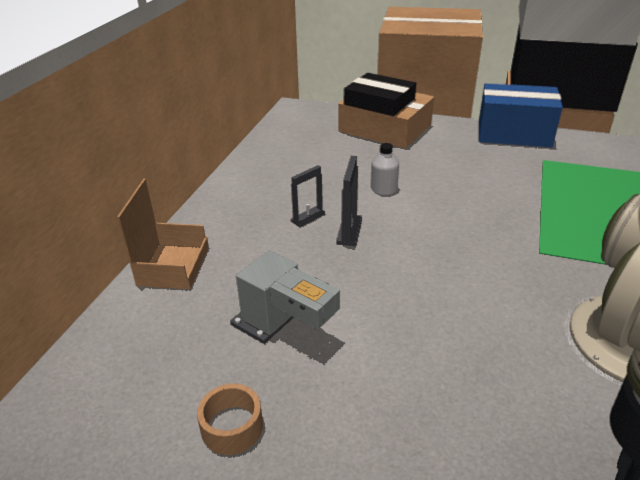

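The scene view shows two stirrups: the large one at (240,245) and a smaller one at (218,292). The nest's block is at (409,243). In the side view the large stirrup is at (348,200) and the block at (309,290). Next I'll compute rough poses from both views.

```bash
python3 - <<'E'
from h import *
cs={n:capture(n) for n in('scene','side')}
for n,c in cs.items():
    im=c['pixels'];h=cv2.cvtColor(im,cv2.COLOR_BGR2HSV)
    m=cv2.inRange(h,(12,140,120),(30,255,255)); 
    r=[(380,220,60,50),(280,270,60,40)][n=='side']
    mm=np.zeros_like(m);x,y,w,hh=r;mm[y:y+hh,x:x+w]=m[y:y+hh,x:x+w]
    ct=max(cv2.findContours(mm,0,1)[0],key=cv2.contourArea)
    P=np.array([atz(c,p[0],119)[:2] for p in ct],np.float32)
    print(n,'block',cv2.minAreaRect(P),cv2.contourArea(ct))
S,D=cs['scene'],cs['side']
print('bar',tri(ray(S,(236,222)),ray(D,(352,171))))
for z in(166,153): print(z,[atz(S,p,z).round()[:2].tolist() for p in((208,222),(264,222))],[atz(D,p,z).round()[:2].tolist() for p in((344,186),(357,160))])
print('foot0',[atz(S,p,0).round()[:2].tolist() for p in((220,271),(269,271))])
for n,c,b in(('scene',S,(195,205,80,70)),('side',D,(325,145,45,105))):
    x,y,w,h=b; cv2.imwrite(f'pics/c_{n}.png',cv2.resize(c['pixels'][y:y+h,x:x+w],None,fx=6,fy=5.5,interpolation=2))
E
```

```text
scene block ((555.38623046875, 166.37680053710938), (26.401697158813477, 45.555355072021484), 71.91263580322266) 233.5
side block ((554.6024780273438, 169.3585662841797), (27.170516967773438, 47.33404541015625), 70.1843032836914) 277.5
bar [ 575.12801145 -173.72132746  154.02127648]
166 [[593.0, -222.0], [578.0, -115.0]] [[569.0, -96.0], [571.0, -205.0]]
153 [[585.0, -227.0], [569.0, -118.0]] [[574.0, -116.0], [577.0, -228.0]]
foot0 [[607.0, -223.0], [591.0, -118.0]]
```

{"op": "drive_tool", "data": {"commands": "0.21 -0.21 0.03 0 0 -0.075 100;0.21 -0.21 0.03 0 0 -0.075 100;0.21 -0.21 0.03 0 0 -0.075 100;0.21 -0.21 0.03 0 0 -0.075 100;0.21 -0.21 0.03 0 0 -0.075 100;0.21 -0.21 0.03 0 0 -0.075 100;0.21 -0.21 0.03 0 0 -0.075 100;0.21 -0.21 0.03 0 0 -0.075 100;0.21 -0.21 0.03 0 0 -0.075 100;0.21 -0.21 0.03 0 0 -0.075 100;0.21 -0.21 0.03 0 0 -0.075 100;0.21 -0.21 0.03 0 0 -0.075 100;0.21 -0.21 0.03 0 0 -0.075 100;0.21 -0.21 0.03 0 0 -0.075 100;0.21 -0.21 0.03 0 0 -0.075 100;0.21 -0.21 0.03 0 0 -0.075 100;0.21 -0.21 0.03 0 0 -0.075 100;0.21 -0.21 0.03 0 0 -0.075 100;0.21 -0.21 0.03 0 0 -0.075 100;0 0 0 0 0 -0.075 100"}}

```text
time_s: 3.27
eef_pos: [534.5, 105.4, 305.0]
ee_rot: [0.001, 0.66, 0.752, -0.0]
force: [-0.6, -0.1, -0.5]
grip_width: 0.999
grip_force: 0.0
```

```bash
python3 - <<'E'
from h import *
s=sense();c=capture('wrist');cv2.imwrite('pics/w1.png',c['pixels']);print(s['eef_pos'],pose(c,s))
np.savez('w1.npz',p=pose(c,s)[0],A=pose(c,s)[1])
for o in ['block','pocket_floor','free_end']: print(o,[(b['position'],b['confidence'],atz(c,b['position'],119,s)) for b in boxes_of(c,o)])
m=cv2.inRange(cv2.cvtColor(c['pixels'],cv2.COLOR_BGR2HSV),(12,140,120),(30,255,255))
m=cv2.morphologyEx(m,cv2.MORPH_CLOSE,np.ones((9,9)))
ct=max(cv2.findContours(m,0,1)[0],key=cv2.contourArea)
print(cv2.minAreaRect(ct));print(cv2.minAreaRect(np.array([atz(c,p[0],119,s)[:2] for p in ct],np.float32)))
E
```

```text
[534.50987455 105.44980528 304.99399606] (array([524.84964402, 181.28691627, 430.43351333]), array([[ 9.91369994e-01,  1.25002581e-01,  3.94954467e-02],
       [ 1.31093479e-01, -9.44875358e-01, -3.00041760e-01],
       [-1.87720067e-04,  3.02629993e-01, -9.53108101e-01]]))
block [([352.8, 157.5], 0.9, array([553.17858715, 168.0417935 , 119.        ])), ([324.5, 382.9], 0.61, array([560.39455371, -78.63370238, 119.        ]))]
pocket_floor [([408.7, 186.3], 0.93, array([608.38230089, 149.44110359, 119.        ]))]
free_end [([412.4, 182.0], 0.67, array([610.97880474, 153.782404  , 119.        ]))]
((575.4263305664062, 281.4888916015625), (54.331844329833984, 92.05664825439453), 8.56914234161377)
((801.8169555664062, 76.144287109375), (59.054195404052734, 91.64361572265625), 10.595959663391113)
```

View pics/w1.png

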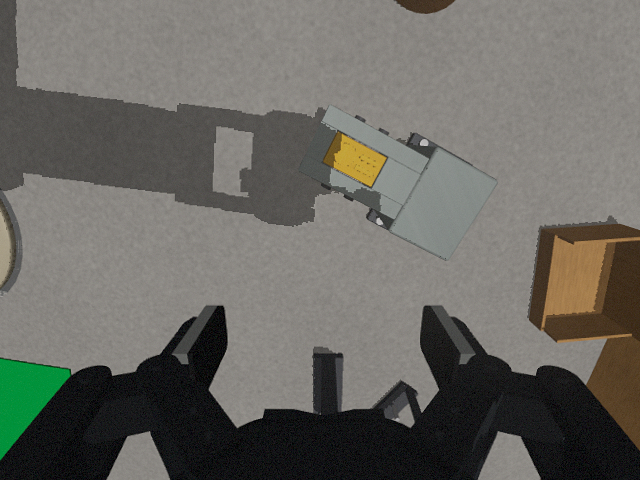

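The wrist view shows the block's top at about (355,159), with the arm running down and to the right, and the free end at the left near (315,138). The large stirrup's bar is at (328,380).

```bash
python3 - <<'E'
from h import *
s=sense();c=capture('wrist')
m=cv2.inRange(cv2.cvtColor(c['pixels'],cv2.COLOR_BGR2HSV),(15,140,90),(35,255,255));q=np.zeros_like(m);q[110:210,300:410]=m[110:210,300:410]
q=cv2.morphologyEx(q,cv2.MORPH_CLOSE,np.ones((7,7)))
ct=max(cv2.findContours(q,0,1)[0],key=cv2.contourArea)
r=cv2.minAreaRect(np.array([atz(c,p[0],119,s)[:2] for p in ct],np.float32));print(r)
# arm sides
for a in((331,105),(300,170),(428,147),(392,225)): print(a,atz(c,a,119,s)[:2])
print([atz(c,p,166,s)[:2] for p in((328,353),(314,353),(342,353))])
E
```

```text
((554.9154663085938, 166.71188354492188), (29.91793441772461, 50.00851058959961), 70.69468688964844)
(331, 105) [523.57823371 213.43260248]
(300, 170) [503.78870046 154.58599415]
(428, 147) [614.75008738 191.15096244]
(392, 225) [596.8309494  115.77528588]
[array([551.6223805 ,  -1.30318139]), array([538.84089371,  -3.12290121]), array([5.64408533e+02, 4.94172816e-01])]
```

{"op": "drive_tool", "data": {"commands": "0.1 -0.35 -0.02 0 0 0 100;0.1 -0.35 -0.02 0 0 0 100;0.1 -0.35 -0.02 0 0 0 100;0.1 -0.35 -0.02 0 0 0 100;0 -0.35 -0.02 0 0 0 100;0 -0.35 -0.02 0 0 0 100;0 -0.35 -0.02 0 0 0 100;0 -0.35 -0.02 0 0 0 100;0 0 0 0 0 0 100"}}

```text
time_s: 4.27
eef_pos: [571.1, -175.6, 288.4]
ee_rot: [-0.0, 0.658, 0.753, -0.001]
force: [-1.5, 0.6, -0.3]
grip_width: 1.001
grip_force: 0.0
```

```bash
python3 - <<'E'
from h import *
s=sense();c=capture('wrist');cv2.imwrite('pics/w2.png',c['pixels']);print(s['eef_pos'],s['ee_rot'])
for o in ['stirrup_bar','rod_tip']: print(o,[(b['position'],b['confidence'],atz(c,b['position'],160,s)) for b in boxes_of(c,o)])
E
```

```text
[ 571.13344074 -175.62490094  288.42863126] [-1.16123334e-04  6.58130656e-01  7.52903349e-01 -7.57747822e-04]
stirrup_bar [([328.5, 215.4], 0.85, array([ 572.47326425, -155.90639393,  160.        ])), ([418.4, 246.6], 0.57, array([ 646.73238   , -171.19676194,  160.        ]))]
rod_tip [([331.6, 219.9], 0.91, array([ 575.33849615, -159.09675957,  160.        ])), ([417.6, 245.3], 0.62, array([ 645.86042159, -170.22215037,  160.        ]))]
```

View pics/w2.png

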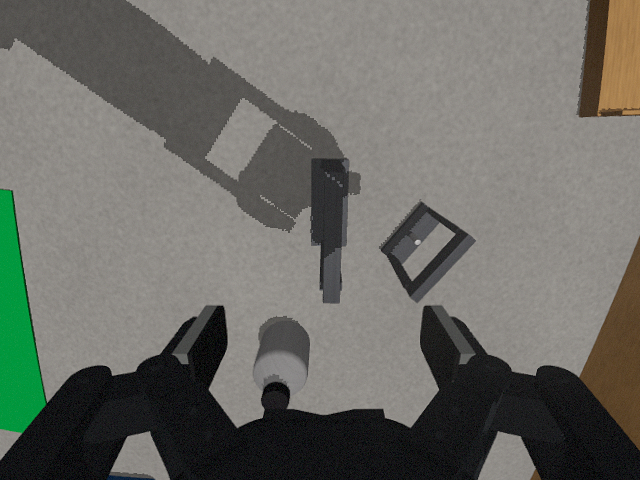

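The wrist view shows the large stirrup at (330,160–303), with its top bar along image vertical at (331,245–303). The small one is at (425,250), to the right. I'll crop in to find the bar's edges.

```bash
python3 - <<'E'
import cv2
im=cv2.imread('pics/w2.png')[145:315,285:375]
im=cv2.convertScaleAbs(im,alpha=2.5,beta=-20)
im=cv2.resize(im,None,fx=3.5,fy=3.5,interpolation=2)
im=cv2.rotate(im,cv2.ROTATE_90_CLOCKWISE)
cv2.imwrite('pics/w2c.png',im)
E
```

```text
(no output)
```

View pics/w2c.png

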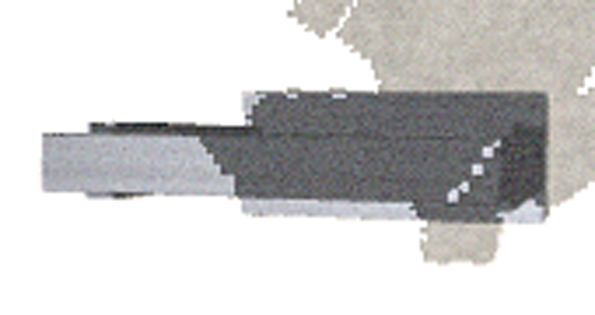

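```bash
python3 - <<'E'
from h import *
s=sense();c=capture('wrist')
for a in((323,303),(340,303),(331.4,303),(323.8,180),(332.5,172),(356-0,160)): print(a,atz(c,a,166,s)[:2].round(1))
# foot bar corners (z=12)
for a in((311,158),(348,158),(311,244),(347,244)):print(a,atz(c,a,12,s)[:2].round(1))
E
```

```text
(323, 303) [ 579.1 -222.5]
(340, 303) [ 592.9 -220.5]
(331.4, 303) [ 585.9 -221.5]
(323.8, 180) [ 565.8 -123.6]
(332.5, 172) [ 571.3 -117. ]
(356, 160) [ 586.8 -106.1]
(311, 158) [ 550.1 -118.3]
(348, 158) [ 592.7 -112.3]
(311, 244) [ 563.6 -222.3]
(347, 244) [ 608.2 -216. ]
```

{"op": "drive_tool", "data": {"commands": "0.075 0.07 -0.1 0 0 0 60;0 0 -0.2 0 0 0 60;0 0 -0.2 0 0 0 60;0 0 -0.2 0 0 0 60;0 0 -0.2 0 0 0 60;0 0 -0.2 0 0 0 60;0 0 -0.1 0 0 0 60;0 0 -0.1 0 0 0 60;0 0 -0.07 0 0 0 60;0 0 0 0 0 0 60;0 0 0 0 0 0 60"}}

```text
time_s: 5.38
eef_pos: [579.7, -163.9, 152.8]
ee_rot: [0.0, 0.657, 0.754, 0.0]
force: [-0.2, 0.5, 1.0]
grip_width: 0.597
grip_force: 0.0
```

{"op": "drive_tool", "data": {"commands": "0 0 0 0 0 0 15;0 0 0 0 0 0 10;0 0 0 0 0 0 5;0 0 0 0 0 0 0;0 0 0 0 0 0 0;0 0 0 0 0 0 0;0 0 0 0 0 0 0;0 0 0 0 0 0 0;0 0 0 0 0 0 0;0 0 0 0 0 0 0;0 0 0 0 0 0 0;0 0 0 0 0 0 0", "force": 100}}

```text
time_s: 6.38
eef_pos: [579.5, -164.2, 152.9]
ee_rot: [0.0, 0.657, 0.754, 0.0]
force: [-1.7, 0.5, 6.5]
grip_width: 0.148
grip_force: 99.1
```

{"op": "drive_tool", "data": {"commands": "0 0 0.1 0 0 0 0;0 0 0.2 0 0 0 0;0 0 0.15 0 0 0 0;-0.18 0.15 0 0 0 0 0;-0.18 0.15 0 0 0 0 0;-0.18 0.15 0 0 0 0 0;-0.18 0.15 0 0 0 0 0;-0.18 0.15 0 0 0 0 0;-0.18 0.15 0 0 0 0 0;-0.18 0.15 0 0 0 -0.05 0;-0.05 0.24 0 0 0 -0.05 0;0 0.24 0 0 0 -0.05 0;0 0.24 0 0 0 -0.05 0;0 0.24 0 0 0 -0.05 0;0 0.24 0 0 0 -0.05 0;0 0.24 0 0 0 -0.05 0;0 0.24 0 0 0 -0.05 0;0 0.24 0 0 0 -0.05 0;0 0.24 0 0 0 -0.05 0;0 0.24 0 0 0 -0.05 0"}}

```text
time_s: 8.05
eef_pos: [447.9, 182.1, 197.1]
ee_rot: [-0.0, 0.804, 0.595, -0.0]
force: [0.0, -0.6, -4.9]
grip_width: 0.143
grip_force: 98.1
```

{"op": "drive_tool", "data": {"commands": "0 0.16 0 0 0 -0.05 0;0 0.1 0 0 0 0 0;0 0 0 0 0 0 0;0 0 0 0 0 0 0;0 0 0 0 0 0 0;0 0 0 0 0 0 0"}}

```text
time_s: 8.55
eef_pos: [448.5, 206.1, 197.3]
ee_rot: [0.0, 0.815, 0.579, -0.0]
force: [0.6, 0.8, -4.6]
grip_width: 0.144
grip_force: 98.1
```

```bash
python3 - <<'E'
from h import *
s=sense();print(s['eef_pos'],R.from_matrix(rot(s['ee_rot'])).as_matrix().round(3),s['force'],s['wrist_torque'],s['grip_width'],s['grip_force'])
c=capture('wrist');a=c['pixels'];b=capture('scene');d=capture('side')['pixels']
cv2.imwrite('pics/w3.png',np.hstack([cv2.convertScaleAbs(a[120:480,170:520],alpha=1.8),cv2.resize(d[200:380,225:450],None,fx=2,fy=2)]))
E
```

```text
[448.45251374 206.05610309 197.28387847] [[ 0.329  0.944 -0.   ]
 [ 0.944 -0.329 -0.   ]
 [-0.    -0.    -1.   ]] [ 0.59409051  0.76057458 -4.59767039] [ 0.02580778 -0.01748172  0.00878319] 0.1437462952547245 98.10308575630188
```

View pics/w3.png

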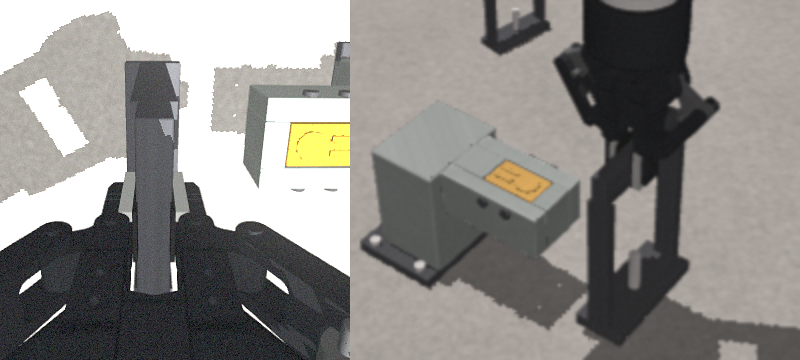

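The stirrup is held upright in front of the free end. In the wrist crop its bar is at (152,118–290) and the foot's far end at (152,62). The side view shows the rod at (635,265). Next I'll measure the in-hand offset along the bar.

```bash
python3 - <<'E'
from h import *
s=sense();c=capture('wrist');d=capture('side')
Rt=rot(s['ee_rot']);t=np.array(s['eef_pos'])
tl=lambda X:(Rt.T@(X-t)).round(1)
b=t[2]-152.9
for n,a,z in(('near',(322,120+290),166),('far',(322,120+117),166),('footfarL',(170+125,120+62),12),('footfarR',(170+179,120+62),12)): print(n,tl(atz(c,a,z+b,s)))
# pick: profile
g=c['pixels'][:,:,1].astype(int); print('col322',g[215:260,322]); print('row300',g[300,300:345]); print('row183',g[178:186,322],g[184,285:360])
print('side rod', [ (x['position'],x['confidence']) for x in boxes_of(d,'rod_tip')])
X=t+Rt@np.array([-4.5,0,0]); X[2]=50+b; print('pred rod tip side',proj(d,X))
im=d['pixels'][290:370,500:580];print
cv2.imwrite('pics/rod.png',cv2.resize(np.hstack([cv2.convertScaleAbs(d['pixels'][260:380,310:400],alpha=1.6),cv2.convertScaleAbs(c['pixels'][200:320,280:370],alpha=2.5)]),None,fx=4,fy=4,interpolation=0))
E
```

```text
near [-32.1   0.1 -13.1]
far [ 43.7   0.1 -13.1]
footfarL [ 43.6 -21.7 140.9]
footfarR [ 43.6  20.6 140.9]
col322 [47 37 44 46 43 41 38 40 48 42 49 42 45 42 47 42 44 33 37 36 41 41 47 52
 56 53 55 55 49 55 51 55 53 50 60 60 58 55 52 54 51 57 50 46 51]
row300 [85 87 81 84 92 59 45 47 52 52 52 55 50 51 54 49 49 52 56 54 52 53 60 55
 50 46 49 51 52 54 56 47 52 44 46 56 46 52 54 51 48 52 51 88 90]
row183 [ 97 101  85  52  45  43  49  49] [100  97  99 102  98 105  99  98  98  74  56  57  60  61  57  58  56  56
  61  62  58  62  63  60  45  43  46  46  43  42  43  45  46  41  47  38
  39  49  51  51  46  42  52  45  49  52  47  45  49  46  50 106 103 102
 105 102 108 105 108 110 106 104 102 107 103 105 166 160 162 160 159 159
 156 156 159]
side rod [([310.6, 202.9], 0.98), ([364.7, 324.4], 0.88)]
pred rod tip side [365.51400574 327.07990655]
```

View pics/rod.png

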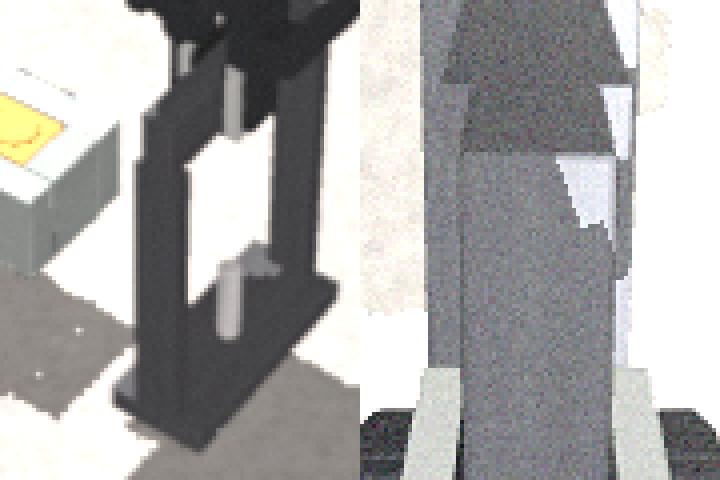

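```bash
python3 - <<'E'
from h import *
s=sense();d=capture('side');print(s['eef_pos'],s['wrist_torque'],s['force'])
Rt=rot(s['ee_rot']);t=np.array(s['eef_pos']);b=t[2]-152.9
def P(off,l,ox=0): # stirrup local (x,y,z)-> px
    X=t+Rt@np.array([off+l[1],ox+l[0],0.]);X[2]=b+l[2];return proj(d,X)
pts={'tip':(0,0,50,367.5,325.5),'cornA':(-22,53,0,358.7,372.5),'cornAtop':(-22,53,12,0,0),'cornB':(22,53,0,338.2,361),'cornC':(-22,-53,12,394.5,330)}
for n,(x,y,z,u,v) in pts.items(): print(n,(u,v),[P(o,(x,y,z)).round(1).tolist() for o in(0,-5,-10)])
from scipy.optimize import least_squares
def res(p):
    out=[]
    for n,(x,y,z,u,v) in pts.items():
        if u:
            X=t+Rt@np.array([p[0]+y,p[1]+x,0.]);X[2]=b+z+p[2];out+=list(proj(d,X)-[u,v])
    return out
r=least_squares(res,[0,0,0]);print(r.x,r.fun.round(1))
E
```

```text
[448.39891966 206.68741135 197.31390877] [ 0.06187866 -0.01833536  0.02579477] [ 0.72295887  0.46692789 -5.37498749]
tip (367.5, 325.5) [[364.0, 328.9], [365.7, 327.1], [367.4, 325.3]]
cornA (358.7, 372.5) [[356.3, 376.6], [358.0, 374.6], [359.8, 372.6]]
cornAtop (0, 0) [[356.4, 371.6], [358.2, 369.6], [360.0, 367.6]]
cornB (338.2, 361) [[333.8, 364.0], [335.6, 362.1], [337.4, 360.2]]
cornC (394.5, 330) [[391.6, 332.1], [393.1, 330.4], [394.7, 328.7]]
[-17.07463192   4.55682652 -10.29963802] [-0.3  0.6  1.1  0.3 -0.5 -0.4 -0.3 -0.6]
```

{"op": "drive_tool", "data": {"commands": "0.013 0.035 -0.1 0 0 0 0;0.012 0.036 -0.1 0 0 0 0;0 0 -0.1 0 0 0 0;0.1 -0.035 0 0 0 0 0;0.1 -0.035 0 0 0 0 0;0.1 -0.035 0 0 0 0 0;0.1 -0.035 0 0 0 0 0;0.1 -0.035 0 0 0 0 0;0.1 -0.035 0 0 0 0 0;0 0 0 0 0 0 0;0 0 0 0 0 0 0;0 0 0 0 0 0 0"}}

```text
time_s: 9.9
eef_pos: [510.6, 193.0, 167.2]
ee_rot: [-0.0, 0.815, 0.58, -0.0]
force: [-0.3, -0.1, -5.6]
grip_width: 0.145
grip_force: 98.2
```

```bash
cat > m.py <<'E'
from h import *
s=sense();Rt=rot(s['ee_rot']);t=np.array(s['eef_pos'])
N=np.array([555,167.3]);a=np.radians(-19.3);ex=np.array([np.cos(a),np.sin(a)]);ey=np.array([-ex[1],ex[0]])
r=t[:2]+Rt[:2,0]*-9.5; d=r-N
print('rod in nest',(d@ex).round(2),(d@ey).round(2),'tip z',(t[2]-102.9).round(1),'F',np.round(s['force'],1),'T',np.round(s['wrist_torque'],2),'t',s['time_s'],'yaw',np.degrees(np.arctan2(Rt[1,1],Rt[0,1])).round(2),s['grip_force'])
E
python3 m.py; python3 - <<'E'
from h import *
d=capture('side')['pixels'];b=capture('scene')['pixels'];w=capture('wrist')['pixels']
cv2.imwrite('pics/v4.png',np.hstack([cv2.convertScaleAbs(cv2.resize(d[240:370,250:380],None,fx=3,fy=3),alpha=1.4),cv2.convertScaleAbs(w[90:480,230:620],alpha=1.4)]))
E
```

```text
rod in nest -50.38 0.1 tip z 64.3 F [-0.3 -0.1 -5.6] T [ 0.06 -0.04 -0.03] t 9.9 yaw -19.17 98.1896710395813
```

View pics/v4.png

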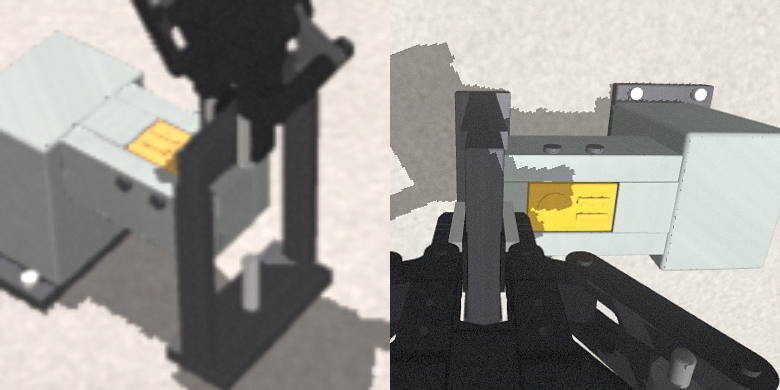

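The side view shows the stirrup straddling the arm's free end. The wrist crop shows the block at (528–619,182–231), which I'll use to check the lateral fit.

```bash
python3 - <<'E'
from h import *
s=sense();c=capture('wrist');Rt=rot(s['ee_rot']);t=np.array(s['eef_pos'])
for a in((368,272),(459,272),(455,321),(367,321)): print((Rt.T@(atz(c,a,119,s)-t)).round(1))
E
```

```text
[ 5.5 25.4 48.4]
[ 5.4 76.6 48.4]
[-25.7  78.3  48.4]
[-25.4  26.2  48.4]
```

{"op": "drive_tool", "data": {"commands": "0.1 -0.035 0 0 0 0 0;0.1 -0.035 0 0 0 0 0;0.1 -0.035 0 0 0 0 0;0.117 -0.041 0 0 0 0 0;0 0 0 0 0 0 0;0 0 0 0 0 0 0;0 0 0 0 0 0 0;0 0 0 0 0 0 0"}}

```text
time_s: 10.77
eef_pos: [552.0, 178.8, 167.3]
ee_rot: [-0.0, 0.815, 0.58, -0.0]
force: [-0.4, -0.0, -5.7]
grip_width: 0.148
grip_force: 98.3
```

{"op": "drive_tool", "data": {"commands": "0 0 0.04 0 0 0 0;0 0 0.03 0 0 0 0;0 0 0 0 0 0 0;0 0 0 0 0 0 0;0 0 0 0 0 0 0"}}

```text
time_s: 11.18
eef_pos: [552.5, 178.4, 174.3]
ee_rot: [0.0, 0.815, 0.58, 0.0]
force: [-0.8, -0.5, -5.4]
grip_width: 0.149
grip_force: 98.4
```

```bash
python3 m.py
```

```text
rod in nest -6.04 0.18 tip z 71.4 F [-0.8 -0.5 -5.4] T [0.05 0.01 0.03] t 11.1833 yaw -19.15 98.35683703422546
```

{"op": "drive_tool", "data": {"commands": "0 0 0.02 0 0 0 0;0 0 0 0 0 0 0;0 0 0.01 0 0 0 0;0 0 0 0 0 0 0"}}

```text
time_s: 11.52
eef_pos: [552.6, 178.4, 177.5]
ee_rot: [0.0, 0.815, 0.58, 0.0]
force: [-0.5, 0.1, -6.0]
grip_width: 0.15
grip_force: 98.3
```

{"op": "drive_tool", "data": {"commands": "0 0 0.01 0 0 0 0;0 0 0 0 0 0 0;0 0 0 0 0 0 0"}}

```text
time_s: 11.77
eef_pos: [552.4, 178.4, 177.9]
ee_rot: [-0.0, 0.815, 0.58, -0.0]
force: [0.3, 0.1, -10.0]
grip_width: 0.144
grip_force: 98.3
```

{"op": "drive_tool", "data": {"commands": "0 0 -0.025 0 0 0 0;0.0165 0.026 0 0 0 0 0;0 0 0 0 0 0 0;0 0 0 0 0 0 0;0 0 0.012 0 0 0 0;0 0 0.013 0 0 0 0;0 0 0 0 0 0 0;0 0 0 0 0 0 0"}}

```text
time_s: 12.43
eef_pos: [554.1, 181.0, 177.9]
ee_rot: [-0.0, 0.815, 0.58, -0.0]
force: [0.8, 0.2, -10.2]
grip_width: 0.146
grip_force: 98.6
```

{"op": "drive_tool", "data": {"commands": "0 0 -0.025 0 0 0 0;0.025 0.017 0 0 0 0 0;0 0 0 0 0 0 0;0 0 0 0 0 0 0;0 0 0.012 0 0 0 0;0 0 0.013 0 0 0 0;0 0 0 0 0 0 0;0 0 0 0 0 0 0"}}

```text
time_s: 13.1
eef_pos: [556.6, 182.7, 177.9]
ee_rot: [-0.0, 0.815, 0.58, -0.0]
force: [0.4, -0.2, -10.6]
grip_width: 0.144
grip_force: 98.5
```

{"op": "drive_tool", "data": {"commands": "0 0 -0.025 0 0 0 0;0.03 0.004 0 0 0 0 0;0 0 0 0 0 0 0;0 0 0 0 0 0 0;0 0 0.012 0 0 0 0;0 0 0.013 0 0 0 0;0 0 0 0 0 0 0;0 0 0 0 0 0 0"}}

```text
time_s: 13.77
eef_pos: [559.6, 183.1, 177.9]
ee_rot: [-0.0, 0.815, 0.58, -0.0]
force: [0.6, -0.1, -10.4]
grip_width: 0.146
grip_force: 98.6
```

```bash
python3 m.py
```

```text
rod in nest -0.89 6.91 tip z 75.0 F [  0.6  -0.1 -10.4] T [ 0.04 -0.28 -0.01] t 13.7667 yaw -19.16 98.63671660423279
```

{"op": "drive_tool", "data": {"commands": "0 0 -0.025 0 0 0 0;-0.075 -0.078 0 0 0 0 0;0 0 0 0 0 0 0;0 0 0 0 0 0 0;0 0 0 0 0 0 0;0 0 0.012 0 0 0 0;0 0 0.013 0 0 0 0;0 0 0 0 0 0 0;0 0 0 0 0 0 0"}}

```text
time_s: 14.52
eef_pos: [552.2, 175.4, 177.9]
ee_rot: [-0.0, 0.815, 0.58, -0.0]
force: [0.9, 0.7, -10.6]
grip_width: 0.147
grip_force: 98.8
```

{"op": "drive_tool", "data": {"commands": "0 0 -0.025 0 0 0 0;0.009 -0.029 0 0 0 0 0;0 0 0 0 0 0 0;0 0 0 0 0 0 0;0 0 0.012 0 0 0 0;0 0 0.013 0 0 0 0;0 0 0 0 0 0 0;0 0 0 0 0 0 0"}}

```text
time_s: 15.18
eef_pos: [553.0, 172.4, 178.0]
ee_rot: [-0.0, 0.815, 0.58, -0.0]
force: [0.7, 0.0, -8.9]
grip_width: 0.143
grip_force: 98.7
```

{"op": "drive_tool", "data": {"commands": "0 0 -0.025 0 0 0 0;0.021 -0.022 0 0 0 0 0;0 0 0 0 0 0 0;0 0 0 0 0 0 0;0 0 0.012 0 0 0 0;0 0 0.013 0 0 0 0;0 0 0 0 0 0 0;0 0 0 0 0 0 0"}}

```text
time_s: 15.85
eef_pos: [555.2, 170.2, 178.5]
ee_rot: [0.0, 0.815, 0.58, 0.0]
force: [0.4, 0.0, -5.1]
grip_width: 0.145
grip_force: 99.4
```

```bash
python3 m.py
```

```text
rod in nest -0.72 -6.64 tip z 75.6 F [ 0.4  0.  -5.1] T [-0.   -0.04  0.06] t 15.85 yaw -19.16 99.43701267242432
```

{"op": "drive_tool", "data": {"commands": "0 0 0.01 0 0 0 0;0 0 0 0 0 0 0;0 0 0 0 0 0 0"}}

```text
time_s: 16.1
eef_pos: [555.2, 170.2, 179.3]
ee_rot: [0.0, 0.815, 0.58, 0.0]
force: [0.2, -0.6, -4.8]
grip_width: 0.146
grip_force: 99.4
```

{"op": "drive_tool", "data": {"commands": "0 0 0.01 0 0 0 0;0 0 0 0 0 0 0;0 0 0.01 0 0 0 0;0 0 0 0 0 0 0;0 0 0 0 0 0 0"}}

```text
time_s: 16.52
eef_pos: [555.2, 170.2, 181.3]
ee_rot: [0.0, 0.815, 0.58, 0.0]
force: [-0.3, 0.1, -4.9]
grip_width: 0.149
grip_force: 99.4
```

{"op": "drive_tool", "data": {"commands": "0 0 0.01 0 0 0 0;0 0 0.01 0 0 0 0;0 0 0.01 0 0 0 0;0 0 0 0 0 0 0;0 0 0 0 0 0 0"}}

```text
time_s: 16.93
eef_pos: [555.1, 170.2, 184.0]
ee_rot: [-0.0, 0.815, 0.58, -0.0]
force: [0.6, -0.2, -9.0]
grip_width: 0.143
grip_force: 98.9
```

{"op": "drive_tool", "data": {"commands": "0 0 0.01 0 0 0 0;0 0 0 0 0 0 0;0 0 0.01 0 0 0 0;0 0 0 0 0 0 0;0 0 0 0 0 0 0"}}

```text
time_s: 17.35
eef_pos: [554.7, 170.2, 185.6]
ee_rot: [-0.0, 0.815, 0.58, -0.001]
force: [-0.5, -0.8, -15.7]
grip_width: 0.144
grip_force: 97.8
```

```bash
python3 m.py
```

```text
rod in nest -1.2 -6.89 tip z 82.7 F [ -0.5  -0.8 -15.7] T [-0.07  0.13 -0.06] t 17.35 yaw -19.16 97.8051745891571
```

{"op": "drive_tool", "data": {"commands": "0 0 0.01 0 0 0 0;0 0 0 0 0 0 0;0 0 0.01 0 0 0 0;0 0 0 0 0 0 0;0 0 0.01 0 0 0 0;0 0 0 0 0 0 0;0 0 0.01 0 0 0 0;0 0 0 0 0 0 0"}}

```text
time_s: 18.02
eef_pos: [555.2, 170.2, 190.5]
ee_rot: [0.0, 0.815, 0.58, 0.0]
force: [-1.4, -0.4, -14.3]
grip_width: 0.146
grip_force: 98.0
```

```bash
python3 m.py; python3 - <<'E'
from h import *
d=capture('side')['pixels'];w=capture('wrist')['pixels']
cv2.imwrite('pics/v5.png',np.hstack([cv2.convertScaleAbs(cv2.resize(d[240:370,250:380],None,fx=3,fy=3),alpha=1.4),cv2.convertScaleAbs(w[90:480,230:620],alpha=1.4)]))
E
```

```text
rod in nest -0.74 -6.66 tip z 87.6 F [ -1.4  -0.4 -14.3] T [-0.15  0.31 -0.06] t 18.0167 yaw -19.16 97.95969128608704
```

View pics/v5.png

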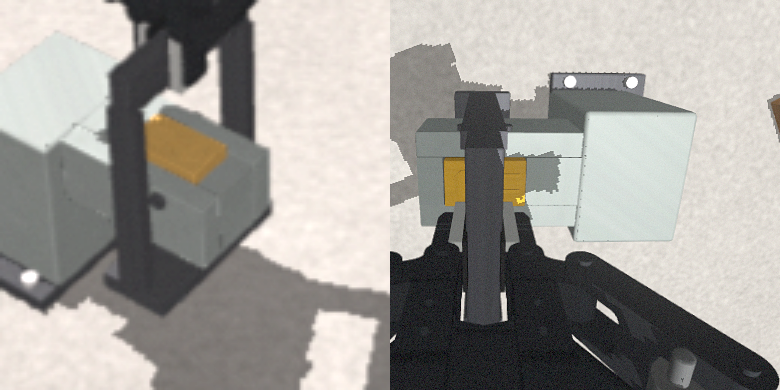

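The side view shows the block at (185,150) rising level out of the pocket. I'll keep lifting slowly.

{"op": "drive_tool", "data": {"commands": "0 0 0.01 0 0 0 0;0 0 0 0 0 0 0;0 0 0.01 0 0 0 0;0 0 0 0 0 0 0;0 0 0.01 0 0 0 0;0 0 0 0 0 0 0;0 0 0.01 0 0 0 0;0 0 0 0 0 0 0;0 0 0.005 0 0 0 0;0 0 0 0 0 0 0;0 0 0 0 0 0 0"}}

```text
time_s: 19.03
eef_pos: [555.2, 170.2, 194.9]
ee_rot: [0.0, 0.815, 0.58, 0.0]
force: [-1.7, -0.1, -15.7]
grip_width: 0.151
grip_force: 97.9
```

```bash
python3 m.py
```

```text
rod in nest -0.73 -6.68 tip z 92.0 F [ -1.7  -0.1 -15.7] T [-0.13  0.24  0.01] t 19.0333 yaw -19.16 97.94535398483276
```

{"op": "drive_tool", "data": {"commands": "0 0 0.01 0 0 0 0;0 0 0 0 0 0 0;0 0 0 0 0 0 0;0 0 -0.02 0 0 0 0;0 0 -0.02 0 0 0 0;0 0 -0.03 0 0 0 0;0 0 -0.04 0 0 0 0;0 0 -0.04 0 0 0 0;0 0 -0.04 0 0 0 0;0 0 -0.04 0 0 0 0;0 0 -0.04 0 0 0 0;0 0 -0.02 0 0 0 0;0 0 0 0 0 0 0;0 0 0 0 0 0 0"}}

```text
time_s: 20.2
eef_pos: [555.2, 170.2, 166.8]
ee_rot: [0.0, 0.815, 0.58, -0.0]
force: [0.2, -0.4, -5.6]
grip_width: 0.141
grip_force: 99.4
```

```bash
python3 m.py
```

```text
rod in nest -0.71 -6.67 tip z 63.9 F [ 0.2 -0.4 -5.6] T [ 0.04 -0.05  0.  ] t 20.2 yaw -19.15 99.44807052612305
```

{"op": "drive_tool", "data": {"commands": "0.022 0.063 0 0 0 0 0;0 0 0 0 0 0 0;0 0 0 0 0 0 0;-0.1 0.035 0 0 0 0 0;-0.1 0.035 0 0 0 0 0;-0.1 0.035 0 0 0 0 0;-0.1 0.035 0 0 0 0 0;-0.1 0.035 0 0 0 0 0;-0.1 0.035 0 0 0 0 0;-0.1 0.035 0 0 0 0 0;-0.1 0.035 0 0 0 0 0;-0.1 0.035 0 0 0 0 0;-0.1 0.035 0 0 0 0 0;-0.1 0.035 0 0 0 0 0;0 0 -0.05 0 0 0 0;0 0 -0.05 0 0 0 0;0 0 0 0 0 0 0;0 0 0 0 0 0 0;0 0 0 0 0 0 0"}}

```text
time_s: 21.78
eef_pos: [447.8, 214.8, 156.7]
ee_rot: [0.0, 0.815, 0.579, -0.0]
force: [0.6, 0.5, -4.5]
grip_width: 0.146
grip_force: 99.3
```

```bash
python3 m.py; python3 - <<'E'
from h import *
d=capture('side')['pixels'];w=capture('wrist')['pixels']
cv2.imwrite('pics/v6.png',np.hstack([cv2.convertScaleAbs(cv2.resize(d[240:370,250:380],None,fx=3,fy=3),alpha=1.4),cv2.convertScaleAbs(w[90:480,230:620],alpha=1.4)]))
E
```

```text
rod in nest -116.89 -0.06 tip z 53.8 F [ 0.6  0.5 -4.5] T [ 0.02 -0.06 -0.07] t 21.7833 yaw -19.18 99.342520236969
```

View pics/v6.png

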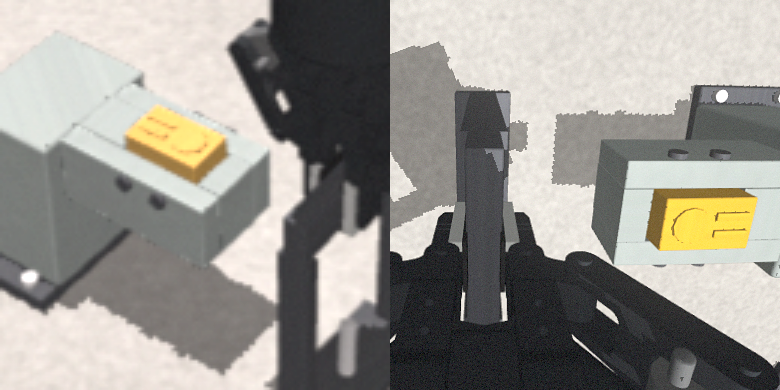

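The block stands proud and level, at side (178,145) and wrist (703,220). Now I'll lower the stirrup gently to the bench.

{"op": "drive_tool", "data": {"commands": "0 0 -0.02 0 0 0 0;0 0 0 0 0 0 0;0 0 -0.01 0 0 0 0;0 0 0 0 0 0 0;0 0 0 0 0 0 0"}}

```text
time_s: 22.3
eef_pos: [447.4, 215.0, 153.8]
ee_rot: [-0.0, 0.815, 0.58, -0.0]
force: [-0.0, 0.0, -5.5]
grip_width: 0.145
grip_force: 99.4
```

{"op": "drive_tool", "data": {"commands": "0 0 -0.01 0 0 0 0;0 0 0 0 0 0 0;0 0 0 0 0 0 0"}}

```text
time_s: 22.55
eef_pos: [447.5, 215.1, 153.0]
ee_rot: [0.0, 0.815, 0.58, 0.0]
force: [-0.6, 0.8, -1.5]
grip_width: 0.152
grip_force: 99.8
```

{"op": "drive_tool", "data": {"commands": "0 0 -0.004 0 0 0 0;0 0 0 0 0 0 0;0 0 0 0 0 0 20;0 0 0 0 0 0 30;0 0 0 0 0 0 45;0 0 0 0 0 0 60;0 0 0 0 0 0 60;0 0 0 0 0 0 60;0 0 0 0 0 0 60;0 0 0.1 0 0 0 60;0 0 0.2 0 0 0 60;0 0 0.2 0 0 0 60;0 0 0.2 0 0 0 60;0 0 0.2 0 0 0 60;0 0 0.2 0 0 0 60;0 0 0 0 0 0 60;0 0 0 0 0 0 60;0 0 0 0 0 0 60"}}

```text
time_s: 24.05
eef_pos: [447.1, 215.0, 262.1]
ee_rot: [-0.0, 0.815, 0.58, -0.0]
force: [-0.2, -0.4, -0.2]
grip_width: 0.604
grip_force: 0.0
```

```bash
python3 m.py; python3 - <<'E'
from h import *
d=capture('side')['pixels'];w=capture('wrist')['pixels']
cv2.imwrite('pics/v7.png',np.hstack([cv2.convertScaleAbs(cv2.resize(d[240:390,250:410],None,fx=2.4,fy=2.4),alpha=1.4),cv2.convertScaleAbs(w[90:450,230:620],alpha=1.4)]))
E
```

```text
rod in nest -117.55 -0.17 tip z 159.2 F [-0.2 -0.4 -0.2] T [0.   0.04 0.03] t 24.05 yaw -19.16 0.0
```

View pics/v7.png

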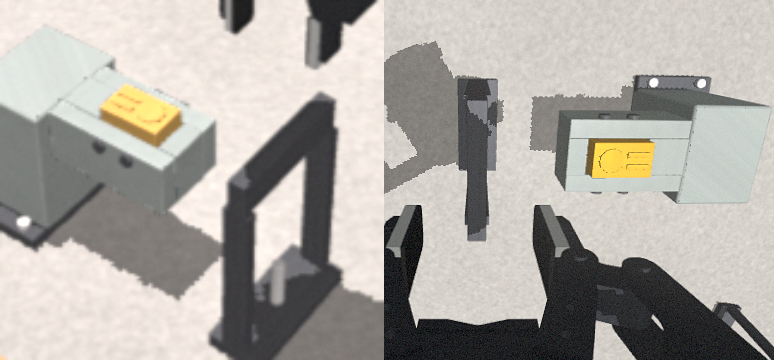

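The stirrup stands upright and free at side (275,225), clear of the arm. The block is proud and level, and the gripper touches nothing, so I'm handing the job in.

```bash
python3 -c "
from rig import finish_job
print(finish_job())"
```

```text
the job is handed in; nothing more can be done
None
```

I handed the job in at about 24 s: the block stands about 12 mm proud (from the arm's height reading) and level in its pocket, and the stirrup stands upright on the bench about 117 mm from the nest's origin; no verdict was returned.

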